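# Clamp a jar in the quick-release vise of a preparation board

## Robot

A 6-joint arm with a two-finger parallel gripper is mounted at the origin on a cart in front of the work surface, level with it; the furniture and walls round the work are solid. World frame = base frame: x ahead of the robot, y to its left, z up, the work surface at z = 0. Lengths are in m, angles in rad, forces in N, time in s.
With the tool pointing down it reaches from about 0.325 to 0.85 m from the base axis. Payload 15.5 kg.
Tool frame: the origin (TCP) lies on the mounting face of the last link; the fingertips stand 191 mm ahead of it and the grasp point (between the pads) lies 172 mm ahead of it; z points along the fingers, y is the line along which they close (so a half turn about z gives the same grasp; the last joint's range is limited). The gripper opens to 91 mm and grips with 3 to 60 N. Pads are 32 mm wide; open, the fingers measure 118 mm over their backs; the gripper's body (76 mm by 178 mm) begins 60 mm behind the grasp point.
Start: joints at [1.242, 0.494, 1.345, -0, 1.302, -0.096], TCP at [0.144, 0.608, 0.405] pointing down, gripper open.
Joint ranges: [-2.91, 2.91], [-0.82, 2.16], [0.22, 2.67], [-1.22, 4.37], [0.12, 2.79], [-3.08, 3.08]. Speed limits (rad/s): [1.89, 1.89, 2.57, 3.01, 3.01, 3.01].

## Interface

Orientations are given as a rotation vector (axis times angle).
In Python, from station import readout, vision, r gives the robot as it stands.
- The arm moves only by the tool arm_command, never from a script. Its argument "moves" is a list of rows, each a list of 6 numbers: the shift along the tool's x, y, z in units of 0.2 m (1.0 is 0.2 m), then the turn, a rotation vector about the tool's x, y, z in units of pi/4 rad (1.0 is pi/4 rad). A call has 1 to 10 rows; each row is the pose to reach, as a shift and turn from the pose commanded when the call began, along the tool's axes at that moment; what a row does not reach only later rows make up. A row lasts 1/12 s, in which the tool goes at most 41.7 mm and 7.16 degrees, less where a joint would pass 70% of its speed; a pose out of reach is approached as far as the arm can. A call with a number of a shift or a turn outside -1 to 1 is refused whole. A call with a gripper value outside its range is refused whole. "hand" is the closure, from -1 (fully open) to 1 (shut), set as the call begins (left out, the last holds). The fingers move at their own pace and stop on an object; the grip force is fixed at half the most. Time passes only in rows, so rows that repeat a pose let the fingers close. It gives the time, the measured TCP pose, the force, the opening and the grip force at its end, in the units of the state.
- readout.observe(): the state, without advancing time (a new reading comes with each control period).
- vision.capture(name): name is "side" or "top"; returns a dict with "pixels" (480x640x3 uint8, red, green, blue), "z_map" (480x640 float32, m along the optical axis (not along the pixel's ray), 0 where there is no reading), "vfov" (degrees; the focal length in pixels is half the picture's height over the tangent of half this angle, whatever the lens; pixels are square), "cx", "cy" (the principal point, pixels), "rvec" (rotation vector, rad) and "tvec" (3), from world to camera coordinates, as OpenCV has them. Camera axes: x right, y down, z forward; pixel columns grow to the right and rows downward; lengths in m; the calibration is good to about 2 mm. A picture is of the moment at which its call begins.
- r.finish_job(): hands the job in; it is judged then, once.
The state is a dict: "time": time; "q": joint angles; "joint_velocities": joint speeds; "effort": joint torques, N m; "position": TCP position; "tcp_rot": TCP orientation; "wrist_force": force on the tool from outside, world axes, zero at the start; "wrist_torque": the same for the moment, N m; "width": finger opening in m; "grasp_force": force on a finger pad.
Only numpy, scipy, OpenCV 4.12 (cv2) and the standard library are available. Lean on these libraries where they do the work, as an engineer would, in place of code of your own. Each camera call takes 0.05 s, during which the arm holds its last target. There are 200 camera calls.

## Task

Clamp the jar that stands on the preparation board: squeeze the vise's quick-release lever, slide the moving jaw up so that it pushes the jar only gently back against the fixed jaw, and let the lever go; only then turn the knob clockwise until the jar is held firmly upright between both jaws, tight enough that its lid could be unscrewed with one hand, but not so tight that the glass could crack. Leave the other things round the board alone.

Things in the scene. Friction and masses are not known exactly. Their poses are not given: they have to be found in the camera images.
- vise: Preparation board with a vise, fixed on the worktop: pale wooden board 160 (x) x 380 (y) x 18 mm, its top at z = 18 mm; near its +y end an aluminium fixed jaw 80 wide x 62 mm high; a steel guide bar along the middle of its -y half. Origin on the worktop, 25 mm to +y of under the board's middle; z up; the moving jaw closes towards +y.
- fixed_face (a point): Middle of the rubber face of the fixed jaw (a shallow V, open to -y of the vise), 55 mm above the worktop.
- jaw: Moving jaw: aluminium plate with a flat rubber face, 70 wide x 58 high, between 8 and 66 mm above the board's top; it faces +y of the vise and rides on the carriage. Origin on the board's top under its face; axes as the vise's.
- jaw_face (a point): Middle of the rubber face of the moving jaw, 55 mm above the worktop.
- carriage (a joint): How far the carriage (aluminium block 62 wide x 150 long, deck 57 mm above the worktop; it carries moving jaw, knob and release handle) has slid to +y of the vise, m, 0 (rearmost, about 140 mm between the jaws) to 0.09. Free, it drags with 1 to 4 N. Let go, teeth on the lever drop into a 5 mm saw-toothed rack on the guide bar: the carriage may settle up to 5 mm back, then cannot go back.
- release_grip (a point): Where to squeeze, rear of the carriage, 108 mm above the worktop: midway between the outer faces, when squeezed, of an upright grey fixed grip (-x side, 12 thick, 30 wide in y) and a black lever (+x side, 8 thick, 26 wide), tops about 127 mm up. Pinch from above along the vise's x: 41 mm across let go, 31 squeezed (only the lever moves); this grasp drags the carriage along y. Free beside it down to 60 mm up.
- lever (a joint): Angle of the release lever, rad: about -0.02 let go with its teeth home in the rack (locked), up to 0.1 with the teeth still on a crest (turning the knob tight then drops them home, the carriage slipping back a little), 0.17 squeezed right in; free above 0.12. A spring drives it back; squeezing takes 14 to 17 N at the grip point.
- knob_grip (a point): Where to grip the tightening knob, on its upright axis, 108 mm above the worktop, 70 mm behind the backed-off jaw's face: a black bar 50 long x 13 thick x 26 mm high (94 to 120 mm above the worktop) on a thin stem; grip across its 13 mm. At knob angle 0 the bar lies along x of the vise. The point does not turn with the knob.
- knob (a joint): Knob angle, rad, 0 (backed off) to 3.2, clockwise from above. Through a gear and screw it advances the moving jaw 4 mm per rad. It drags with about 0.18 N m and stays where left; each 10 N on the jar adds 0.04 N m. Once all touch, each further mm of jaw travel adds about 14 N, so feel it. A firm hold is about 30 N (20 to 45); the glass is in danger above 60 N.
- jar: The jar to clamp: glass jar with a yellow screw lid and red label, about 66 mm across, 108 mm tall, filled; it stands loose between the jaws on a smooth steel plate let into the board (top 19.5 mm above the worktop). Origin: centre of its underside; z up.
- mill: Bystander: turned wooden pepper mill, 58 mm across, 170 mm tall. Origin: centre of its underside.
- tin: Bystander: flat round tin, 86 mm across, 40 mm tall. Origin: centre of its underside.
- second_jar: Bystander: smaller jar with a dark brown lid, 62 mm across, 101 mm tall, standing beside the board. Origin: centre of its underside.
- teaspoon: Bystander: teaspoon with a dark red handle, 140 x 30 x 13 mm, lying beside the board. Origin: under its middle.
There are look-alikes about, which are no part of the job. Leave any blue or orange look-alike of the jar alone.

How it is judged:
On the way, in this order (a step that is already met when the one before it is completed fails the run):
1. the release lever is squeezed (value of joint lever above 0.12 rad), for 0.1 s.
2. the jaw has been slid up, the jar is against the fixed jaw within 7 mm and the moving jaw within 9 mm of the jar, and the lever is let go, with the jar pressed gently (under 18 N) so far (y of jar in the frame of vise above 0.084 m and angle between jar's own z axis and vertical below 0.06 rad and horizontal distance between jaw_face and jar below 0.041 m and value of joint lever below 0.1 rad and contact force between jar and jaw below 18 N), for 0.2 s.
At the end, for the whole second after the job is handed in: The jar stands upright (within 0.06 rad) on the board against the fixed jaw (within 7 mm), at rest; the moving jaw presses it with 20 to 45 N; the lever is let go (y of jar in the frame of vise above 0.084 m and angle between jar's own z axis and vertical below 0.06 rad and contact force between jar and jaw between 20 and 45 N and value of joint lever below 0.1 rad and z of jar in the frame of vise below 0.0235 m and linear speed of jar below 0.01 m/s); the robot touches nothing.
It fails at once if the jar is squeezed with more than 60 N (contact force between jar and jaw above 60 N).
It fails at once if the jar is tipped (angle between jar's own z axis and vertical above 0.25 rad).
It fails at once if a bystander (mill, tin, second jar, teaspoon) is moved by more than 20 mm (distance of any of mill, tin, second_jar, teaspoon from where it was at the start of the episode above 0.02 m).
It also fails if it takes over 72 s, if anything falls off the work surface, if the arm or the gripper's body presses on something with over 40 N, if the wrist force passes 120 N, or if a joint passes its speed limit or range.

## Working session

There is one attempt and no reset: what is moved stays moved. The work goes in short steps, Python scripts to look and compute and a tool call to move; the robot and the scene stay as the last step left them, time stands still between calls to the robot, and variables do not carry over. Pictures are saved under pics/ and viewed, at most 10 in all, crops included, and the job is handed in when it is done.

Besides the shell and the picture viewer there is one more tool, called after "Call:" as name(argument=value, ...), one argument or row to a line, values as JSON. arm_command: Moves the arm, as the interface text tells. Shifts and turns lie within -1 to 1; 1 stands for 0.2 m of shift or pi/4 rad of turn. Its arguments: {"type":"object","properties":{"moves":{"type":"array"},"hand":{"type":"number"}},"required":["moves"]}

```bash
mkdir -p pics
cat > h.py <<'E'
import numpy as np, cv2
from station import readout, vision, r
def cap(n,save=None):
    c=vision.capture(n)
    if save: cv2.imwrite(save,c["pixels"][:,:,::-1])
    return c
def cloud(c):
    f=240/np.tan(np.radians(c["vfov"])/2); z=c["z_map"]
    v,u=np.mgrid[:480,:640]
    p=np.stack([(u-c["cx"])*z/f,(v-c["cy"])*z/f,z],-1)
    R=cv2.Rodrigues(np.array(c["rvec"],float))[0]
    w=(p-np.array(c["tvec"]).ravel())@R
    w[z<=0]=np.nan
    return w
E
python3 - <<'E'
from h import *
for n in("top","side"):
    c=cap(n,f"pics/{n}0.png"); np.savez(f"{n}0.npz",**c)
    print(n,c["vfov"],c["tvec"])
s=readout.observe(); print(s)
E
```

```text
top 55.35729512439927 [0.09025513 0.52795918 0.90994942]
side 55.01725696318013 [-0.48870454  0.22488156  0.73156069]
{'time': 0.1, 'q': array([ 1.24249239e+00,  4.94124463e-01,  1.34607420e+00,  2.05264585e-05,
        1.30253507e+00, -9.55017711e-02]), 'joint_velocities': array([-4.90742403e-05,  1.90715864e-04,  3.50169795e-04,  1.62874720e-04,
       -2.27236086e-04,  2.29603936e-04]), 'effort': array([ 2.29706733e-03, -8.80239558e+01, -3.82545161e+01,  7.04895915e-02,
        4.80882078e-02, -7.99703344e-05]), 'position': array([0.14413961, 0.60800649, 0.40419395]), 'tcp_rot': array([-3.64837878e-01, -3.12007456e+00,  1.74563425e-03]), 'wrist_force': array([ 0.87691426, -0.87930183, -0.2334747 ]), 'wrist_torque': array([ 0.06786811, -0.00075892,  0.02626529]), 'grasp_force': 0.0, 'width': 0.09114510857289929}
```

View pics/top0.png

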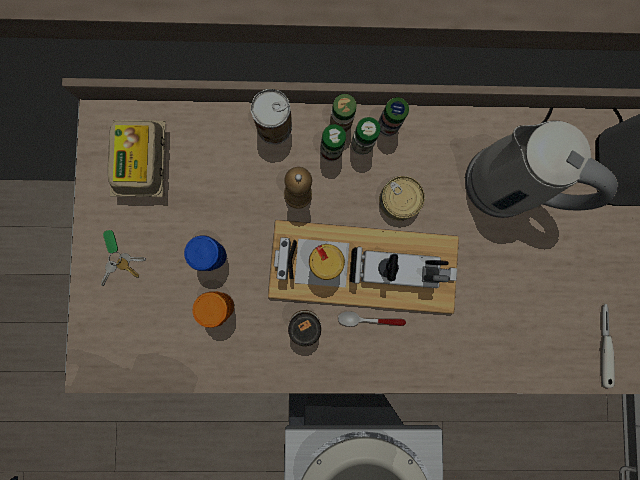

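View pics/side0.png

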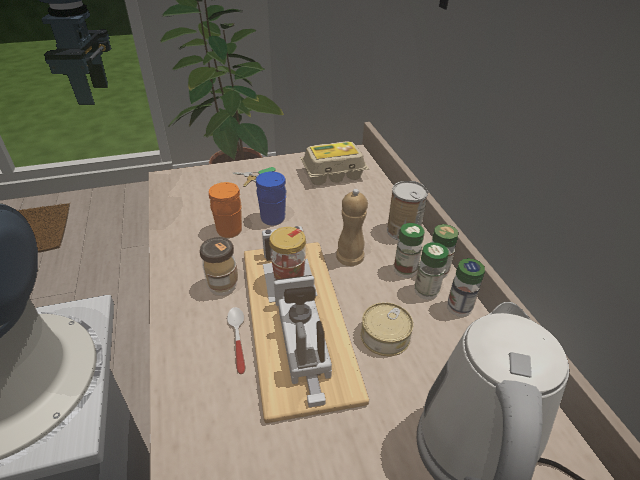

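The top view shows the board at (272-458, 222-312), with the fixed jaw at (284,258), the jar's yellow lid at (326,262), the jaw at (355,265), the knob at (390,267) and the release grips at (437,271). The mill (298,185), tin (402,198), second jar (305,330) and spoon (370,321) stand clear beside the board.

Run:
```python
from h import *
c=dict(np.load("top0.npz")); w=cloud(c)
for u,v in [(326,262),(390,267),(437,271),(284,258),(355,265),(450,240),(420,268),(402,198)]: print((u,v),w[v,u].round(3))
roi=np.zeros((480,640),bool); roi[215:320,262:465]=1
z=w[...,2]
m=roi&(abs(z-.018)<.006)
px=w[m][:,:2]
rect=cv2.minAreaRect(px.astype(np.float32)); print("board",rect,len(px))
# robust rect: use board top mask from hull with opening
mm=cv2.morphologyEx((roi&(z>.012)).astype(np.uint8),cv2.MORPH_OPEN,np.ones((9,9)))
mm=(mm>0)&(abs(z-.018)<.006)
rect=cv2.minAreaRect(w[mm][:,:2].astype(np.float32)); print("board2",rect, np.median(z[mm]))
b=cv2.boxPoints(rect); print(b)
# axes: vise +y ~ world +y
(cx,cy),(a,bb),ang=rect
e=[b[1]-b[0],b[2]-b[1]]; L=max(e,key=lambda t:np.linalg.norm(t)); L=L/np.linalg.norm(L); L*=np.sign(L[1])
X=np.array([L[1],-L[0]]); O=np.array([cx,cy])+.025*L
print("yaw",np.arctan2(-L[0],L[1]),"O",O,"X",X,"Y",L)
for cam in("top","side"):
    c=dict(np.load(cam+"0.npz")); w=cloud(c); P=w.reshape(-1,3); P=P[np.isfinite(P).all(1)]
    q=np.c_[(P[:,:2]-O)@X,(P[:,:2]-O)@L,P[:,2]]
    q=q[(abs(q[:,0])<.08)&(q[:,1]>-.23)&(q[:,1]<.17)]
    for lo,hi,y0,y1,n in[(.112,.135,-.3,-.11,"release"),(.112,.124,-.13,-.03,"knob"),(.118,.14,0,.12,"lid"),(.06,.09,.09,.17,"fixed"),(.066,.092,-.05,.03,"jaw"),(.05,.062,-.3,-.03,"deck")]:
        s=q[(q[:,2]>lo)&(q[:,2]<hi)&(q[:,1]>y0)&(q[:,1]<y1)]
        if len(s)>3: print(cam,n,len(s),np.percentile(s,2,0).round(4),np.percentile(s,98,0).round(4))
```

```text
(326, 262) [0.482 0.082 0.13 ]
(390, 267) [ 0.474 -0.035  0.118]
(437, 271) [ 0.469 -0.137  0.06 ]
(284, 258) [0.491 0.16  0.08 ]
(355, 265) [0.478 0.025 0.082]
(450, 240) [ 0.533 -0.177  0.017]
(420, 268) [ 0.474 -0.104  0.058]
(402, 198) [ 0.616 -0.075  0.036]
board ((0.4795913100242615, -0.000483095645904541), (0.38071873784065247, 0.21558700501918793), 85.68138885498047) 9771
board2 ((0.4781998097896576, -0.00038483738899230957), (0.38054269552230835, 0.16031797230243683), 85.54103088378906) 0.0186172846204423
[[ 0.38349077 -0.1838483 ]
 [ 0.5433235  -0.19631226]
 [ 0.5729089   0.18307863]
 [ 0.4130761   0.19554259]]
yaw -0.07782371 O [0.48014344 0.02453949] X [ 0.9969733  -0.07774518] Y [0.07774518 0.9969733 ]
top release 188 [-0.0189 -0.163   0.1135] [ 0.0185 -0.135   0.1309]
top knob 216 [-0.023  -0.0732  0.1125] [ 0.0223 -0.0563  0.1222]
top lid 1011 [-0.0303  0.0285  0.1229] [0.0274 0.0861 0.1306]
top fixed 549 [-0.0378  0.1185  0.0678] [0.0371 0.1466 0.084 ]
top jaw 324 [-0.0324 -0.0491  0.0678] [0.032  0.0053 0.0869]
top deck 1555 [-0.0303 -0.1627  0.0534] [ 0.0297 -0.0321  0.0613]
side release 314 [-0.021  -0.1629  0.1132] [ 0.0169 -0.1361  0.1304]
side knob 274 [-0.0257 -0.0715  0.1124] [ 0.0206 -0.0578  0.1223]
side lid 803 [-0.033   0.028   0.1193] [0.025  0.0868 0.1304]
side fixed 161 [-0.0419  0.1183  0.0624] [0.0358 0.1479 0.084 ]
side jaw 556 [-0.0356 -0.01    0.0672] [0.0301 0.0297 0.0896]
side deck 1490 [-0.0326 -0.1668  0.0515] [ 0.0276 -0.0339  0.0613]
```

```bash
cat >> h.py <<'E'
from scipy.spatial.transform import Rotation as Rot
yaw=-0.0778; O=np.array([.4801,.0245,0]); Rv=Rot.from_euler('z',yaw)
def plan(v,turn=0.,pos=None,rot=None):
    "units to bring the grasp point to vise coords v; closing line at angle turn from vise x (ccw), tool down"
    s=readout.observe(); p=s["position"] if pos is None else pos
    R0=Rot.from_rotvec(s["tcp_rot"] if rot is None else rot)
    c,sn=np.cos(turn),np.sin(turn)
    Rt=Rv*Rot.from_matrix(np.array([[-sn,c,0],[c,sn,0],[0,0,-1.]]))
    T=O+Rv.apply(v)+np.array([0,0,.172])
    d=R0.inv().apply(T-p)/.2; t=(R0.inv()*Rt).as_rotvec()/(np.pi/4)
    print("d",d.round(3),"t",t.round(3)); return d,t
def where():
    s=readout.observe(); R=Rot.from_rotvec(s["tcp_rot"])
    g=s["position"]+R.apply([0,0,.172]); print("grasp vise",Rv.inv().apply(g-O).round(4),"yaw_y",(np.arctan2(*R.as_matrix()[1::-1,1])-yaw).round(3),"t",round(s["time"],2),"w",s["width"].round(4),"F",Rv.inv().apply(s["wrist_force"]).round(2),"T",s["wrist_torque"].round(3),"gf",round(s["grasp_force"],1),"q",s["q"].round(2))
E
python3 - <<'E'
from h import *
where(); plan([-.0045,-.149,.2],0)
E
```

```text
Traceback (most recent call last):
  File "h.py", line 28, in where
    g=s["position"]+R.apply([0,0,.172]); print("grasp vise",Rv.inv().apply(g-O).round(4),"yaw_y",(np.arctan2(*R.as_matrix()[1::-1,1])-yaw).round(3),"t",round(s["time"],2),"w",s["width"].round(4),"F",Rv.inv().apply(s["wrist_force"]).round(2),"T",s["wrist_torque"].round(3),"gf",round(s["grasp_force"],1),"q",s["q"].round(2))
                                                                                                                                                                               ^^^^^^^^^^^^^^^^
AttributeError: 'float' object has no attribute 'round'
```

```bash
sed -i 's/s\["width"\].round(4)/round(s["width"],4)/' h.py
python3 - <<'E'
from h import *
where(); plan([-.0045,-.149,.2],0)
E
```

```text
grasp vise [-0.3803  0.5554  0.2322] yaw_y 1.416 t 0.1 w 0.0911 F [ 0.94 -0.81 -0.23] T [ 0.068 -0.001  0.026] gf 0.0 q [ 1.24  0.49  1.35  0.    1.3  -0.1 ]
d [-2.4   -3.191  0.164] t [-1.000e-03  1.000e-03  1.803e+00]
```

Call:
arm_command(
  moves=[
    [-0.75, -1, 0, 0, 0, 0],
    [-0.75, -1, 0, 0, 0, 0],
    [-0.75, -1, 0, 0, 0, 0],
    [-0.75, -1, 0, 0, 0, 0],
    [-0.75, -1, 0, 0, 0, 0],
    [-0.75, -1, 0, 0, 0, 0],
    [-0.75, -1, 0, 0, 0, 0],
  ],
  hand=-0.4,
)

```text
time: 0.68
position: [0.2453, 0.3738, 0.4044]
tcp_rot: [-0.37, -3.119, 0.005]
wrist_force: [0.5, 1.2, 0.4]
width: 0.0637
grasp_force: 0.0
```

Call:
arm_command(
  moves=[
    [-0.75, -1, 0, 0, 0, 0],
    [-0.75, -1, 0, 0, 0, 0],
    [-0.75, -1, 0, 0, 0, 0],
    [-0.75, -1, 0, 0, 0, 0],
    [-0.75, -1, 0, 0, 0, 0],
    [-0.75, -1, 0, 0, 0, 0],
    [-0.75, -1, 0, 0, 0, 0],
  ],
)

```text
time: 1.27
position: [0.3461, 0.1444, 0.4048]
tcp_rot: [0.375, 3.118, -0.002]
wrist_force: [0.4, 1.5, 0.8]
width: 0.0637
grasp_force: 0.0
```

Call:
arm_command(
  moves=[
    [-0.75, -1, 0, 0, 0, 1],
    [-0.75, -1, 0, 0, 0, 1],
    [-0.75, -1, 0, 0, 0, 1],
    [-0.75, -1, 0, 0, 0, 1],
    [-0.75, -1, 0, 0, 0, 1],
    [-0.75, -1, 0, 0, 0, 1],
    [-0.75, -1, 0, 0, 0, 1],
    [-0.75, -1, 0, 0, 0, 1],
  ],
)

```text
time: 1.93
position: [0.4442, -0.0813, 0.4043]
tcp_rot: [-1.539, -2.738, 0.0]
wrist_force: [-0.3, 1.1, -0.3]
width: 0.0634
grasp_force: 0.0
```

Run:
```python
from h import *
where(); plan([-.0045,-.149,.2],0)
```

```text
grasp vise [-0.0276 -0.1083  0.2323] yaw_y 0.625 t 1.93 w 0.0634 F [-0.43  1.09 -0.32] T [-0.049  0.047 -0.006] gf 0.0 q [-0.31  0.25  1.75 -0.    1.14 -0.86]
d [-0.232 -0.025  0.162] t [-0.001 -0.     0.795]
```

Call:
arm_command(
  moves=[
    [-0.23, -0.02, 0.16, 0, 0, 0.8],
    [-0.23, -0.02, 0.16, 0, 0, 0.8],
    [-0.23, -0.02, 0.16, 0, 0, 0.8],
    [-0.23, -0.02, 0.16, 0, 0, 0.8],
    [-0.23, -0.02, 0.16, 0, 0, 0.8],
    [-0.23, -0.02, 0.16, 0, 0, 0.8],
    [-0.23, -0.02, 0.16, 0, 0, 0.8],
    [-0.23, -0.02, 0.16, 0, 0, 0.8],
  ],
  hand=-0.6,
)

```text
time: 2.6
position: [0.4642, -0.1201, 0.3728]
tcp_rot: [-2.297, -2.143, 0.0]
wrist_force: [0.5, -0.4, 0.1]
width: 0.0728
grasp_force: 0.0
```

Run:
```python
from h import *
c=cap("side"); im=c["pixels"][200:420,200:420,::-1]; cv2.imwrite("pics/a1.png",cv2.resize(im,None,fx=2.7,fy=2.7))
where(); plan([-.0045,-.149,.108],0)
```

```text
grasp vise [-0.0046 -0.1455  0.2008] yaw_y 0.007 t 2.65 w 0.0731 F [-0.56 -0.39 -0.43] T [-0.043  0.087  0.03 ] gf 0.0 q [-0.38  0.33  1.74 -0.    1.08 -0.31]
d [-0.017  0.     0.464] t [-0.    -0.     0.009]
```

View pics/a1.png

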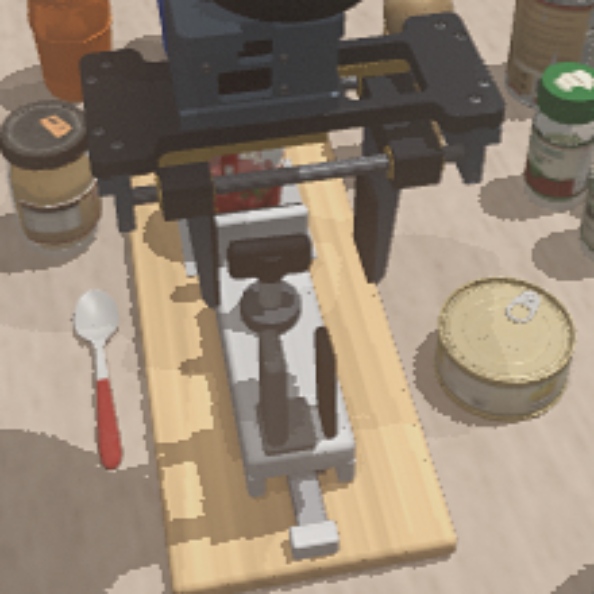

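The crop shows the fingers (200,240 and 375,220) aligned either side of the grey grip (272,390) and black lever (325,380). I'll go down.

Call:
arm_command(
  moves=[
    [-0.017, 0, 0.15, 0, 0, 0],
    [-0.017, 0, 0.27, 0, 0, 0],
    [-0.017, 0, 0.36, 0, 0, 0],
    [-0.017, 0, 0.42, 0, 0, 0],
    [-0.017, 0, 0.46, 0, 0, 0],
    [-0.017, 0, 0.46, 0, 0, 0],
    [-0.017, 0, 0.46, 0, 0, 0],
  ],
)

```text
time: 3.23
position: [0.4642, -0.1241, 0.2809]
tcp_rot: [-2.302, -2.137, 0.0]
wrist_force: [0.3, -0.2, -0.3]
width: 0.0731
grasp_force: 0.0
```

Run:
```python
from h import *
where(); plan([-.0045,-.149,.108],0)
```

```text
grasp vise [-0.0044 -0.1493  0.1089] yaw_y 0.003 t 3.23 w 0.0731 F [ 0.33 -0.2  -0.3 ] T [-0.1    0.092 -0.005] gf 0.0 q [-0.39  0.47  1.84 -0.    0.83 -0.31]
d [ 0.002 -0.001  0.004] t [-0.    -0.     0.004]
```

Call:
arm_command(
  moves=[
    [0, 0, 0, 0, 0, 0],
    [0, 0, 0, 0, 0, 0],
    [0, 0, 0, 0, 0, 0],
    [0, 0, 0, 0, 0, 0],
    [0, 0, 0, 0, 0, 0],
  ],
  hand=0.2,
)

```text
time: 3.65
position: [0.4648, -0.1243, 0.2813]
tcp_rot: [2.302, 2.134, 0.002]
wrist_force: [13.0, 1.2, -1.4]
width: 0.0425
grasp_force: 6.3
```

Run:
```python
from h import *
where()
```

```text
grasp vise [-0.0032 -0.1497  0.1093] yaw_y 0.002 t 3.65 w 0.0425 F [12.91  2.2  -1.43] T [ 0.261 -2.351  0.026] gf 6.3 q [-0.39  0.47  1.83  0.    0.83 -0.31]
```

Call:
arm_command(
  moves=[
    [0, 0, 0, 0, 0, 0],
    [0, 0, 0, 0, 0, 0],
    [0, 0, 0, 0, 0, 0],
    [0, 0, 0, 0, 0, 0],
    [0, 0, 0, 0, 0, 0],
  ],
  hand=1,
)

```text
time: 4.07
position: [0.4645, -0.1243, 0.2814]
tcp_rot: [2.303, 2.134, 0.002]
wrist_force: [0.6, 0.1, 8.0]
width: 0.0331
grasp_force: 31.1
```

Run:
```python
from h import *
where()
```

```text
grasp vise [-0.0036 -0.1496  0.1094] yaw_y 0.002 t 4.07 w 0.0331 F [0.6  0.13 8.  ] T [-0.052 -0.679 -0.072] gf 31.1 q [-0.39  0.47  1.83  0.    0.83 -0.31]
```

Call:
arm_command(
  moves=[
    [0, 0, 0, 0, 0, 0],
    [0, 0, 0, 0, 0, 0],
    [0.02, 0, 0, 0, 0, 0],
    [0.04, 0, 0, 0, 0, 0],
    [0.06, 0, 0, 0, 0, 0],
    [0.08, 0, 0, 0, 0, 0],
    [0.08, 0, 0, 0, 0, 0],
  ],
)

```text
time: 4.65
position: [0.4658, -0.1079, 0.2814]
tcp_rot: [2.302, 2.135, 0.002]
wrist_force: [0.4, 2.4, 9.2]
width: 0.0335
grasp_force: 31.0
```

```bash
cat > meas.py <<'E'
from h import *
where()
for cam in("top","side"):
    c=cap(cam); w=cloud(c).reshape(-1,3); ok=np.isfinite(w).all(1)
    q=Rv.inv().apply(w[ok]-O); rgb=c["pixels"].reshape(-1,3)[ok].astype(int)
    q0=(abs(q[:,0])<.08)&(q[:,1]>-.23)&(q[:,1]<.17)
    yel=(rgb[:,0]-rgb[:,2]>60)
    for n,m in[("lid",(q[:,2]>.118)&(q[:,2]<.14)&yel&(q[:,1]>.02)),("jaw",(q[:,2]>.070)&(q[:,2]<.088)&(q[:,1]>-.02)&(q[:,1]<.075)&~yel),("knob",(q[:,2]>.112)&(q[:,2]<.124)&(q[:,1]>-.11)&(q[:,1]<.02)&(abs(q[:,0])<.03))]:
        s=q[q0&m]
        if len(s)>20: print(cam,n,len(s),np.percentile(s,2,0).round(4),np.percentile(s,98,0).round(4))
E
python3 meas.py
```

```text
grasp vise [-0.0036 -0.1332  0.1094] yaw_y 0.002 t 4.65 w 0.0335 F [0.16 2.46 9.24] T [ 0.107 -0.713 -0.144] gf 31.0 q [-0.35  0.47  1.84  0.    0.83 -0.28]
top lid 925 [-0.0287  0.0296  0.1247] [0.027  0.0845 0.1307]
top jaw 293 [-0.0328  0.0071  0.0752] [0.0316 0.0217 0.087 ]
top knob 213 [-0.0234 -0.0565  0.1129] [ 0.0229 -0.04    0.1225]
```

Call:
arm_command(
  moves=[
    [0.01, 0, 0, 0, 0, 0],
    [0.025, 0, 0, 0, 0, 0],
    [0.04, 0, 0, 0, 0, 0],
    [0.055, 0, 0, 0, 0, 0],
    [0.07, 0, 0, 0, 0, 0],
    [0.085, 0, 0, 0, 0, 0],
    [0.1, 0, 0, 0, 0, 0],
    [0.115, 0, 0, 0, 0, 0],
    [0.13, 0, 0, 0, 0, 0],
    [0.13, 0, 0, 0, 0, 0],
  ],
)

```text
time: 5.58
position: [0.4678, -0.0821, 0.2814]
tcp_rot: [2.302, 2.135, 0.002]
wrist_force: [1.1, 1.0, 7.8]
width: 0.0334
grasp_force: 31.0
```

```bash
python3 meas.py
```

```text
grasp vise [-0.0036 -0.1073  0.1094] yaw_y 0.002 t 5.58 w 0.0334 F [0.97 1.06 7.77] T [ 0.056 -0.8   -0.129] gf 31.0 q [-0.3   0.46  1.85  0.    0.83 -0.22]
top lid 929 [-0.0302  0.0499  0.1244] [0.0255 0.1058 0.1305]
top jaw 286 [-0.0324 -0.0159  0.0704] [0.0317 0.0468 0.0869]
top knob 216 [-0.0229 -0.0306  0.113 ] [ 0.0224 -0.014   0.1229]
```

Call:
arm_command(
  moves=[
    [0.01, 0, 0, 0, 0, 0],
    [0.018, 0, 0, 0, 0, 0],
    [0.025, 0, 0, 0, 0, 0],
    [0.03, 0, 0, 0, 0, 0],
    [0.035, 0, 0, 0, 0, 0],
    [0.04, 0, 0, 0, 0, 0],
    [0.04, 0, 0, 0, 0, 0],
  ],
)

```text
time: 6.27
position: [0.4684, -0.0744, 0.2814]
tcp_rot: [2.302, 2.134, 0.002]
wrist_force: [0.9, -1.4, 8.7]
width: 0.0333
grasp_force: 31.0
```

```bash
python3 meas.py
```

```text
grasp vise [-0.0036 -0.0996  0.1094] yaw_y 0.002 t 6.27 w 0.0333 F [ 1.02 -1.37  8.71] T [-0.202 -0.61  -0.059] gf 31.0 q [-0.28  0.46  1.85 -0.    0.82 -0.21]
top lid 927 [-0.0308  0.0575  0.1248] [0.025  0.1133 0.1305]
top jaw 294 [-0.0325 -0.0106  0.0702] [0.0322 0.0544 0.0866]
top knob 214 [-0.0233 -0.023   0.1126] [ 0.0223 -0.0067  0.123 ]
side jaw 52 [-0.0089 -0.0194  0.0704] [0.0142 0.0006 0.0877]
side knob 47 [-0.0201 -0.1099  0.1127] [ 0.0126 -0.0838  0.1238]
```

Call:
arm_command(
  moves=[
    [0.005, 0, 0, 0, 0, 0],
    [0.01, 0, 0, 0, 0, 0],
    [0.01, 0, 0, 0, 0, 0],
  ],
)

```text
time: 6.62
position: [0.4685, -0.0724, 0.2814]
tcp_rot: [2.302, 2.134, 0.002]
wrist_force: [0.9, -1.4, 8.0]
width: 0.0334
grasp_force: 31.0
```

Call:
arm_command(
  moves=[
    [0.005, 0, 0, 0, 0, 0],
    [0.01, 0, 0, 0, 0, 0],
    [0.01, 0, 0, 0, 0, 0],
  ],
)

```text
time: 6.87
position: [0.4687, -0.0704, 0.2814]
tcp_rot: [2.302, 2.134, 0.002]
wrist_force: [0.6, -1.5, 7.9]
width: 0.0336
grasp_force: 31.0
```

```bash
python3 meas.py
```

```text
grasp vise [-0.0036 -0.0956  0.1094] yaw_y 0.002 t 6.87 w 0.0336 F [ 0.71 -1.44  7.86] T [-0.275 -0.621 -0.026] gf 31.0 q [-0.28  0.46  1.85 -0.    0.82 -0.2 ]
top lid 921 [-0.0308  0.0617  0.1247] [0.0247 0.1178 0.1307]
top jaw 299 [-0.0327 -0.0037  0.0703] [0.0319 0.0589 0.0867]
top knob 212 [-0.0231 -0.0191  0.1129] [ 0.0223 -0.0027  0.1225]
side jaw 51 [-0.0085 -0.0166  0.0703] [0.0125 0.0031 0.0869]
side knob 93 [-0.0218 -0.1098  0.1125] [ 0.0135 -0.0841  0.1238]
```

Call:
arm_command(
  moves=[
    [0.0025, 0, 0, 0, 0, 0],
    [0.005, 0, 0, 0, 0, 0],
    [0.005, 0, 0, 0, 0, 0],
  ],
)

```text
time: 7.22
position: [0.4687, -0.0695, 0.2814]
tcp_rot: [2.302, 2.134, 0.002]
wrist_force: [0.1, -2.3, 7.3]
width: 0.0329
grasp_force: 31.0
```

Call:
arm_command(
  moves=[
    [0.0025, 0, 0, 0, 0, 0],
    [0.005, 0, 0, 0, 0, 0],
    [0.005, 0, 0, 0, 0, 0],
  ],
)

```text
time: 7.47
position: [0.4689, -0.0685, 0.2814]
tcp_rot: [2.302, 2.134, 0.002]
wrist_force: [1.0, -1.2, 7.7]
width: 0.0333
grasp_force: 31.0
```

```bash
python3 meas.py
```

```text
grasp vise [-0.0036 -0.0937  0.1094] yaw_y 0.002 t 7.47 w 0.0333 F [ 1.07 -1.12  7.67] T [-0.375 -0.645 -0.049] gf 31.0 q [-0.27  0.46  1.85 -0.    0.82 -0.2 ]
top lid 923 [-0.0308  0.0638  0.1247] [0.0247 0.1197 0.1305]
top jaw 295 [-0.0327 -0.0031  0.0702] [0.0318 0.0609 0.0865]
top knob 214 [-0.0232 -0.0175  0.1134] [ 0.0222 -0.0009  0.1222]
side jaw 56 [-0.0083 -0.0195  0.0701] [0.0122 0.0053 0.0876]
side knob 137 [-0.0288 -0.1098  0.1125] [ 0.0214 -0.0845  0.1237]
```

Call:
arm_command(
  moves=[
    [0.0025, 0, 0, 0, 0, 0],
    [0.005, 0, 0, 0, 0, 0],
    [0.005, 0, 0, 0, 0, 0],
  ],
)

```text
time: 7.82
position: [0.4689, -0.0677, 0.2814]
tcp_rot: [2.302, 2.134, 0.001]
wrist_force: [-0.3, -4.0, 8.6]
width: 0.0334
grasp_force: 31.0
```

Call:
arm_command(
  moves=[
    [0.0025, 0, 0, 0, 0, 0],
    [0.005, 0, 0, 0, 0, 0],
    [0.005, 0, 0, 0, 0, 0],
  ],
)

```text
time: 8.07
position: [0.469, -0.0669, 0.2814]
tcp_rot: [2.302, 2.134, 0.001]
wrist_force: [-1.7, -9.1, 7.3]
width: 0.0334
grasp_force: 31.0
```

```bash
python3 meas.py
```

```text
grasp vise [-0.0036 -0.0923  0.1094] yaw_y 0.002 t 8.07 w 0.0334 F [-1.   -9.18  7.28] T [-1.556 -0.403  0.003] gf 31.0 q [-0.27  0.46  1.85 -0.    0.82 -0.19]
top lid 925 [-0.0309  0.0643  0.1245] [0.0246 0.12   0.1306]
top jaw 284 [-0.0327 -0.0028  0.0702] [0.0317 0.0616 0.0868]
top knob 214 [-0.0233 -0.0159  0.1132] [0.0219 0.0008 0.1229]
side jaw 56 [-0.008  -0.0195  0.0701] [0.0136 0.0039 0.0871]
side knob 165 [-0.0288 -0.1094  0.1123] [ 0.0216 -0.0764  0.1239]
```

Call:
arm_command(
  moves=[
    [0, 0, 0, 0, 0, 0],
    [0, 0, 0, 0, 0, 0],
    [0, 0, 0, 0, 0, 0],
    [0, 0, 0, 0, 0, 0],
    [0, 0, 0, 0, 0, 0],
    [0, 0, 0, 0, 0, 0],
  ],
  hand=-0.5,
)

```text
time: 8.67
position: [0.4682, -0.0662, 0.2807]
tcp_rot: [-2.303, -2.136, 0.001]
wrist_force: [-0.2, -0.1, 0.7]
width: 0.0676
grasp_force: 0.0
```

```bash
python3 meas.py
```

```text
grasp vise [-0.0049 -0.0913  0.1087] yaw_y 0.002 t 8.67 w 0.0676 F [-0.18 -0.08  0.71] T [-0.062  0.107  0.002] gf 0.0 q [-0.27  0.46  1.85 -0.    0.82 -0.19]
top lid 926 [-0.0309  0.0642  0.1245] [0.0247 0.12   0.1307]
top jaw 298 [-0.0327 -0.0017  0.0701] [0.0319 0.0615 0.0867]
top knob 211 [-0.0233 -0.016   0.1131] [0.0229 0.0004 0.1223]
side jaw 80 [-0.0152 -0.0196  0.0701] [0.0117 0.0087 0.0875]
side knob 126 [-0.021  -0.1066  0.1126] [ 0.0296 -0.075   0.1239]
```

Call:
arm_command(
  moves=[
    [0, 0, -0.15, 0, 0, 0],
    [0, 0, -0.3, 0, 0, 0],
    [0.1, 0.01, -0.45, 0, 0, -0.2],
    [0.4, 0.02, -0.45, 0, 0, -1],
    [0.4, 0.02, -0.45, 0, 0, -1],
    [0.4, 0.02, -0.45, 0, 0, -1],
    [0.4, 0.02, -0.45, 0, 0, -1],
    [0.4, 0.02, -0.45, 0, 0, -1],
    [0.4, 0.02, -0.45, 0, 0, -1],
    [0.4, 0.02, -0.45, 0, 0, -1],
  ],
  hand=-0.1,
)

```text
time: 9.6
position: [0.4784, 0.0133, 0.3707]
tcp_rot: [-1.308, -2.856, 0.0]
wrist_force: [0.1, -0.2, 0.4]
width: 0.0503
grasp_force: 0.0
```

Call:
arm_command(
  moves=[
    [0, 0, 0, 0, 0, -1],
    [0, 0, 0, 0, 0, -1],
    [0, 0, 0, 0, 0, -1],
    [0, 0, 0, 0, 0, -1],
    [0, 0, 0, 0, 0, -1],
    [0, 0, 0, 0, 0, -1],
    [0, 0, 0, 0, 0, -1],
    [0, 0, 0, 0, 0, -1],
  ],
)

```text
time: 10.27
position: [0.4784, 0.0132, 0.3707]
tcp_rot: [-0.119, -3.139, -0.0]
wrist_force: [-0.2, -0.1, -0.4]
width: 0.0499
grasp_force: 0.0
```

Run:
```python
from h import *
c=cap("side"); im=c["pixels"][180:400,200:420,::-1]; cv2.imwrite("pics/a2.png",cv2.resize(im,None,fx=2.7,fy=2.7))
where(); plan([-.0005,-.0078,.108],np.pi/2)
```

```text
grasp vise [-0.0008 -0.0114  0.1987] yaw_y 1.57 t 10.32 w 0.0502 F [0.21 0.71 0.43] T [-0.013 -0.001  0.006] gf 0.0 q [-0.1   0.33  1.74 -0.    1.07 -1.59]
d [-0.001  0.018  0.453] t [ 0.    -0.    -0.001]
```

View pics/a2.png

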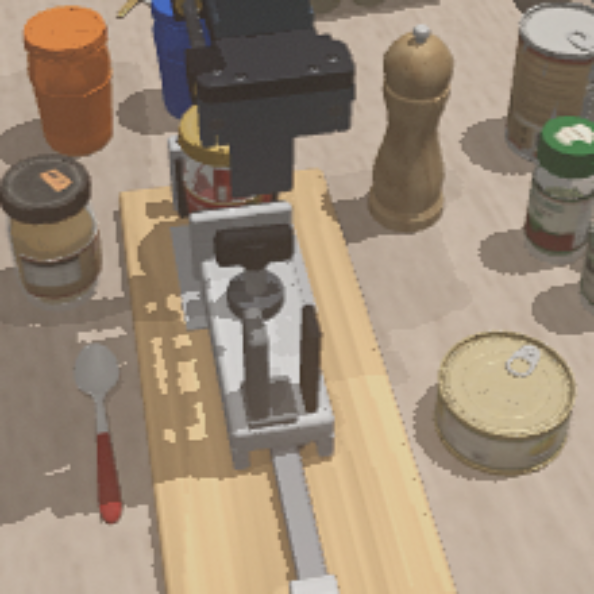

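The jar stands upright against the fixed jaw (228,170), the lever is released (310,360), and the gripper is above the knob bar (253,243). I'll descend and grip it.

Call:
arm_command(
  moves=[
    [0, 0.018, 0.15, 0, 0, 0],
    [0, 0.018, 0.27, 0, 0, 0],
    [0, 0.018, 0.36, 0, 0, 0],
    [0, 0.018, 0.42, 0, 0, 0],
    [0, 0.018, 0.45, 0, 0, 0],
    [0, 0.018, 0.45, 0, 0, 0],
    [0, 0.018, 0.45, 0, 0, 0],
  ],
)

```text
time: 10.9
position: [0.4789, 0.0167, 0.281]
tcp_rot: [-0.121, -3.139, 0.0]
wrist_force: [0.9, -0.5, 0.3]
width: 0.0501
grasp_force: 0.0
```

Call:
arm_command(
  moves=[
    [0, 0, 0, 0, 0, 0],
    [0, 0, 0, 0, 0, 0],
    [0, 0, 0, 0, 0, 0],
    [0, 0, 0, 0, 0, 0],
    [0, 0, 0, 0, 0, 0],
    [0, 0, 0, 0, 0, 0],
    [0, 0, 0, 0, 0, 0],
  ],
  hand=1,
)

```text
time: 11.48
position: [0.4788, 0.0172, 0.2809]
tcp_rot: [0.12, 3.139, 0.002]
wrist_force: [-0.8, 7.8, 4.3]
width: 0.0128
grasp_force: 29.9
```

Run:
```python
from h import *
where(); plan([-.0005,-.0078,.108],np.pi/2)
```

```text
grasp vise [-0.0007 -0.0072  0.1089] yaw_y 1.572 t 11.48 w 0.0128 F [-1.41  7.71  4.33] T [ 1.558  0.073 -0.144] gf 29.9 q [-0.09  0.47  1.84  0.    0.83 -1.58]
d [-0.001 -0.002  0.005] t [0.001 0.    0.002]
```

Call:
arm_command(
  moves=[
    [0, 0.004, 0, 0, 0, 0],
    [0, 0.004, 0, 0, 0, 0.06],
    [0, 0.004, 0, 0, 0, 0.12],
    [0, 0.004, 0, 0, 0, 0.18],
    [0, 0.004, 0, 0, 0, 0.25],
    [0, 0.004, 0, 0, 0, 0.25],
  ],
)

```text
time: 11.98
position: [0.4788, 0.0176, 0.2809]
tcp_rot: [0.432, 3.112, -0.0]
wrist_force: [-0.5, 0.3, 5.7]
width: 0.0127
grasp_force: 30.0
```

```bash
cat > mt.py <<'E'
from h import *
where()
c=cap("top"); w=cloud(c).reshape(-1,3); ok=np.isfinite(w).all(1)
q=Rv.inv().apply(w[ok]-O); rgb=c["pixels"].reshape(-1,3)[ok].astype(int); yel=(rgb[:,0]-rgb[:,2]>60)
b=(abs(q[:,0])<.04)
for n,m in[("lid",(q[:,2]>.118)&(q[:,2]<.14)&yel&b&(q[:,1]>.03)&(q[:,1]<.15)),("jaw",(q[:,2]>.07)&(q[:,2]<.088)&(q[:,1]>.03)&(q[:,1]<.08)&~yel&b),("rel",(q[:,2]>.112)&(q[:,2]<.135)&(q[:,1]<-.07)&(q[:,1]>-.15)&b)]:
    s=q[m]
    if len(s)>20: print(n,len(s),np.percentile(s,2,0).round(4),np.percentile(s,98,0).round(4))
E
python3 mt.py
```

```text
grasp vise [-0.0007 -0.007   0.1089] yaw_y 1.373 t 11.98 w 0.0127 F [-0.5   0.22  5.7 ] T [-0.053  0.195 -0.126] gf 30.0 q [-0.09  0.47  1.84 -0.    0.83 -1.38]
lid 650 [-0.0313  0.0814  0.1247] [0.0253 0.1208 0.1308]
jaw 22 [-0.0347  0.0539  0.0777] [-0.022   0.0615  0.0846]
```

Call:
arm_command(
  moves=[
    [0, 0, 0, 0, 0, 0.06],
    [0, 0, 0, 0, 0, 0.12],
    [0, 0, 0, 0, 0, 0.18],
    [0, 0, 0, 0, 0, 0.24],
  ],
)

```text
time: 12.37
position: [0.4788, 0.0174, 0.2809]
tcp_rot: [0.72, 3.058, -0.001]
wrist_force: [-2.4, -2.6, 5.9]
width: 0.0127
grasp_force: 30.0
```

```bash
python3 mt.py
```

```text
grasp vise [-0.0008 -0.0072  0.1089] yaw_y 1.186 t 12.37 w 0.0127 F [-2.19 -2.76  5.88] T [-0.397  0.335  0.285] gf 30.0 q [-0.09  0.47  1.84 -0.    0.83 -1.2 ]
lid 639 [-0.0313  0.0817  0.1249] [0.0257 0.121  0.1306]
jaw 27 [-0.0346  0.054   0.0779] [-0.0182  0.0618  0.0857]
```

Call:
arm_command(
  moves=[
    [0, 0, 0, 0, 0, 0],
    [0, 0, 0, 0, 0, 0],
  ],
)

```text
time: 12.58
position: [0.4788, 0.0174, 0.2809]
tcp_rot: [0.717, 3.059, -0.001]
wrist_force: [-2.1, -2.0, 5.8]
width: 0.0129
grasp_force: 30.0
```

```bash
python3 mt.py
```

```text
grasp vise [-0.0007 -0.0072  0.1089] yaw_y 1.188 t 12.58 w 0.0129 F [-1.97 -2.18  5.81] T [-0.448  0.251 -0.128] gf 30.0 q [-0.09  0.47  1.84 -0.    0.83 -1.2 ]
lid 637 [-0.0313  0.0815  0.1246] [0.0257 0.121  0.1307]
jaw 27 [-0.0346  0.0541  0.0789] [-0.0182  0.0618  0.0849]
```

Call:
arm_command(
  moves=[
    [0, 0, 0, 0, 0, 0.025],
    [0, 0, 0, 0, 0, 0.05],
  ],
)

```text
time: 12.8
position: [0.4788, 0.0174, 0.2809]
tcp_rot: [0.778, 3.044, -0.001]
wrist_force: [-1.7, -2.7, 5.4]
width: 0.013
grasp_force: 30.0
```

```bash
python3 mt.py
```

```text
grasp vise [-0.0007 -0.0072  0.1089] yaw_y 1.148 t 12.8 w 0.013 F [-1.45 -2.81  5.44] T [-0.486  0.359  0.276] gf 30.0 q [-0.09  0.47  1.84 -0.    0.83 -1.16]
lid 641 [-0.0314  0.0811  0.1246] [0.0257 0.121  0.1307]
jaw 27 [-0.0346  0.0541  0.0785] [-0.0182  0.0618  0.0849]
```

Call:
arm_command(
  moves=[
    [0, 0, 0, 0, 0, -0.025],
    [0, 0, 0, 0, 0, -0.05],
    [0, 0, 0, 0, 0, -0.075],
  ],
)

```text
time: 13.1
position: [0.4788, 0.0174, 0.2809]
tcp_rot: [0.686, 3.066, -0.001]
wrist_force: [-2.1, -1.6, 5.6]
width: 0.0128
grasp_force: 30.0
```

```bash
python3 -c "from h import *;where();print(readout.observe()['effort'][5])"
```

```text
grasp vise [-0.0007 -0.0072  0.1089] yaw_y 1.209 t 13.1 w 0.0128 F [-2.   -1.78  5.63] T [-0.358  0.297 -0.092] gf 30.0 q [-0.09  0.47  1.84 -0.    0.83 -1.22]
0.6847344897687435
```

Call:
arm_command(
  moves=[
    [0, 0, 0, 0, 0, -0.025],
  ],
)

```text
time: 13.18
position: [0.4788, 0.0174, 0.2809]
tcp_rot: [0.655, 3.072, -0.001]
wrist_force: [-1.7, -1.4, 5.7]
width: 0.0129
grasp_force: 30.0
```

```bash
python3 -c "from h import *;where();print(readout.observe()['effort'][5])"
```

```text
grasp vise [-0.0007 -0.0072  0.1089] yaw_y 1.228 t 13.18 w 0.0129 F [-1.59 -1.51  5.7 ] T [-0.334  0.299 -0.112] gf 30.0 q [-0.09  0.47  1.84 -0.    0.83 -1.24]
0.6612175516784191
```

Call:
arm_command(
  moves=[
    [0, 0, 0, 0, 0, 0.025],
    [0, 0, 0, 0, 0, 0.05],
    [0, 0, 0, 0, 0, 0.075],
  ],
)

```text
time: 13.43
position: [0.4788, 0.0174, 0.2809]
tcp_rot: [0.748, 3.051, -0.001]
wrist_force: [-1.6, -2.4, 5.4]
width: 0.0126
grasp_force: 30.0
```

```bash
python3 -c "from h import *;where();print(readout.observe()['effort'][5])"
```

```text
grasp vise [-0.0007 -0.0072  0.1089] yaw_y 1.168 t 13.43 w 0.0126 F [-1.37 -2.53  5.36] T [-0.462  0.312  0.294] gf 30.0 q [-0.09  0.47  1.84 -0.    0.83 -1.18]
-0.5587596260011196
```

Call:
arm_command(
  moves=[
    [0, 0, 0, 0, 0, 0.025],
  ],
)

```text
time: 13.52
position: [0.4788, 0.0174, 0.2809]
tcp_rot: [0.778, 3.044, -0.001]
wrist_force: [-2.4, -1.4, 6.2]
width: 0.0129
grasp_force: 30.0
```

```bash
python3 -c "from h import *;where();print(readout.observe()['effort'][5])"
```

```text
grasp vise [-0.0008 -0.0072  0.1089] yaw_y 1.148 t 13.52 w 0.0129 F [-2.25 -1.58  6.21] T [-0.437  0.272  0.311] gf 30.0 q [-0.09  0.47  1.84 -0.    0.83 -1.16]
-0.5226548574864864
```

Call:
arm_command(
  moves=[
    [0, 0, 0, 0, 0, 0.025],
    [0, 0, 0, 0, 0, 0.05],
  ],
)

```text
time: 13.68
position: [0.4788, 0.0174, 0.2809]
tcp_rot: [0.837, 3.028, -0.001]
wrist_force: [-2.1, -2.5, 4.6]
width: 0.013
grasp_force: 30.0
```

```bash
python3 mt.py
```

```text
grasp vise [-0.0007 -0.0073  0.1089] yaw_y 1.109 t 13.68 w 0.013 F [-1.9  -2.61  4.64] T [-0.577  0.291  0.254] gf 30.0 q [-0.09  0.47  1.84 -0.    0.83 -1.12]
lid 665 [-0.0314  0.0793  0.1246] [0.0257 0.1209 0.1307]
jaw 27 [-0.0346  0.0541  0.078 ] [-0.0182  0.0619  0.0854]
```

Call:
arm_command(
  moves=[
    [0, 0, 0, 0, 0, 0],
    [0, 0, 0, 0, 0, 0],
    [0, 0, 0, 0, 0, 0],
    [0, 0, 0, 0, 0, 0],
    [0, 0, -0.2, 0, 0, 0],
    [0, 0, -0.4, 0, 0, 0],
    [0, 0, -0.6, 0, 0, 0],
    [0, 0, -0.8, 0, 0, 0],
    [0, 0, -0.8, 0, 0, 0],
    [0, 0, -0.8, 0, 0, 0],
  ],
  hand=-0.1,
)

```text
time: 14.57
position: [0.4791, 0.0176, 0.4428]
tcp_rot: [0.835, 3.024, 0.001]
wrist_force: [-0.7, -0.5, -0.4]
width: 0.0503
grasp_force: 0.0
```

Run:
```python
from h import *
where()
c=cap("side"); im=c["pixels"][180:400,200:420,::-1]; cv2.imwrite("pics/a3.png",cv2.resize(im,None,fx=2.7,fy=2.7))
d=dict(np.load("side0.npz"))
for n,cc,dy in(("before",d,0),("now",c,.0572)):
    w=cloud(cc).reshape(-1,3); ok=np.isfinite(w).all(1); q=Rv.inv().apply(w[ok]-O)
    for lo,hi in((.085,.1),(.1,.112),(.112,.122),(.122,.135)):
        s=q[(q[:,2]>lo)&(q[:,2]<hi)&(abs(q[:,0])<.04)&(q[:,1]-dy<-.125)&(q[:,1]-dy>-.175)]
        lev=s[s[:,0]>.003]; fx=s[s[:,0]<=.003]
        print(n,lo,len(lev),len(fx),fx[:,0].min().round(4),np.median(fx[:,0]).round(4),np.median(lev[:,0]).round(4),lev[:,0].max().round(4))
```

```text
grasp vise [ 0.0003 -0.007   0.2708] yaw_y 1.11 t 14.57 w 0.0503 F [-0.61 -0.51 -0.38] T [-0.034  0.019  0.008] gf 0.0 q [-0.09  0.25  1.64  0.    1.25 -1.12]
before 0.085 46 71 -0.0212 -0.017 0.0123 0.0178
before 0.1 41 59 -0.0211 -0.0171 0.0126 0.0174
before 0.112 34 43 -0.0212 -0.0169 0.0116 0.0171
before 0.122 85 152 -0.0211 -0.0156 0.0127 0.0174
now 0.085 48 61 -0.0211 -0.0171 0.0138 0.0204
now 0.1 43 51 -0.0212 -0.0165 0.0149 0.02
now 0.112 33 40 -0.0211 -0.0171 0.0148 0.0196
now 0.122 69 130 -0.0211 -0.0154 0.0167 0.0214
```

View pics/a3.png

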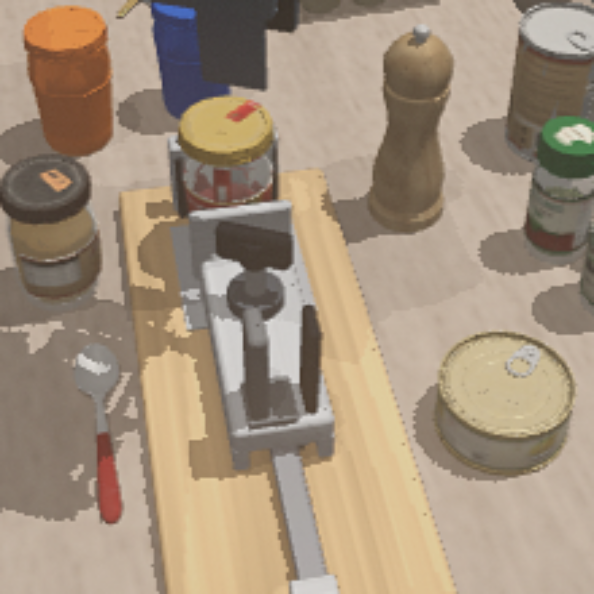

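The lever is fully home (its outer face is wider than before), the jar is upright at (228,150), and the bystanders are untouched. My force estimate is about 26 N. I'll regrip for a better torque measurement and a little more tightening.

Call:
arm_command(
  moves=[
    [0, 0, 0.2, 0, 0, 0],
    [0, 0, 0.4, 0, 0, 0],
    [0, 0, 0.6, 0, 0, 0],
    [0, 0, 0.72, 0, 0, 0],
    [0, 0, 0.8, 0, 0, 0],
    [0, 0, 0.8, 0, 0, 0],
    [0, 0, 0.8, 0, 0, 0],
  ],
)

```text
time: 15.2
position: [0.4783, 0.0176, 0.2796]
tcp_rot: [-0.836, -3.025, 0.001]
wrist_force: [0.7, 0.1, -0.5]
width: 0.05
grasp_force: 0.0
```

Call:
arm_command(
  moves=[
    [0, 0, 0, 0, 0, 0],
    [0, 0, 0, 0, 0, 0],
    [0, 0, 0, 0, 0, 0],
    [0, 0, 0, 0, 0, 0],
    [0, 0, 0, 0, 0, 0],
    [0, 0, 0, 0, 0, 0],
  ],
  hand=1,
)

```text
time: 15.7
position: [0.4789, 0.0175, 0.2811]
tcp_rot: [0.836, 3.028, -0.0]
wrist_force: [-5.3, -9.6, 3.3]
width: 0.013
grasp_force: 13.3
```

Call:
arm_command(
  moves=[
    [0, 0, 0, 0, 0, 0.02],
    [0, 0, 0, 0, 0, 0.04],
  ],
)

```text
time: 15.87
position: [0.4788, 0.0174, 0.281]
tcp_rot: [0.885, 3.014, -0.001]
wrist_force: [-2.3, -3.5, 6.6]
width: 0.0133
grasp_force: 30.0
```

```bash
python3 -c "from h import *;where()"
```

```text
grasp vise [-0.0007 -0.0073  0.109 ] yaw_y 1.078 t 15.87 w 0.0133 F [-2.01 -3.69  6.63] T [-0.743  0.364  0.303] gf 30.0 q [-0.09  0.47  1.84 -0.    0.83 -1.09]
```

Call:
arm_command(
  moves=[
    [0, 0, 0, 0, 0, 0.02],
  ],
)

```text
time: 15.95
position: [0.4788, 0.0174, 0.281]
tcp_rot: [0.908, 3.007, -0.001]
wrist_force: [-2.8, -3.6, 6.4]
width: 0.0131
grasp_force: 30.0
```

```bash
python3 -c "from h import *;where()"
```

```text
grasp vise [-0.0007 -0.0073  0.109 ] yaw_y 1.062 t 15.95 w 0.0131 F [-2.5  -3.8   6.43] T [-0.766  0.416  0.224] gf 30.0 q [-0.09  0.47  1.84 -0.    0.83 -1.07]
```

Call:
arm_command(
  moves=[
    [0, 0, 0, 0, 0, 0.02],
  ],
)

```text
time: 16.03
position: [0.4788, 0.0174, 0.281]
tcp_rot: [0.932, 3.0, -0.001]
wrist_force: [-2.0, -3.4, 6.6]
width: 0.0132
grasp_force: 30.0
```

```bash
python3 -c "from h import *;where()"
```

```text
grasp vise [-0.0007 -0.0073  0.109 ] yaw_y 1.046 t 16.03 w 0.0132 F [-1.72 -3.57  6.62] T [-0.826  0.443  0.242] gf 30.0 q [-0.09  0.47  1.84 -0.    0.83 -1.06]
```

```bash
cat > t.py <<'E'
from h import *
s=readout.observe(); R=Rot.from_rotvec(s["tcp_rot"])
print("yaw",(np.arctan2(*R.as_matrix()[1::-1,1])-yaw).round(3),"Tz",s["wrist_torque"][2].round(3),"t",round(s["time"],2),"F",Rv.inv().apply(s["wrist_force"]).round(1),"e6",round(s["effort"][5],3))
E
python3 t.py
```

```text
yaw 1.046 Tz 0.242 t 16.03 F [-1.7 -3.6  6.6] e6 -0.349
```

Call:
arm_command(
  moves=[
    [0, 0, 0, 0, 0, -0.02],
    [0, 0, 0, 0, 0, -0.04],
    [0, 0, 0, 0, 0, -0.06],
  ],
)

```text
time: 16.28
position: [0.4788, 0.0173, 0.281]
tcp_rot: [0.86, 3.021, -0.001]
wrist_force: [-2.6, -3.2, 6.6]
width: 0.013
grasp_force: 30.0
```

```bash
python3 t.py
```

```text
yaw 1.094 Tz -0.158 t 16.28 F [-2.4 -3.4  6.6] e6 0.554
```

Call:
arm_command(
  moves=[
    [0, 0, 0, 0, 0, -0.02],
  ],
)

```text
time: 16.37
position: [0.4788, 0.0174, 0.281]
tcp_rot: [0.836, 3.028, -0.001]
wrist_force: [-2.4, -3.6, 6.3]
width: 0.0127
grasp_force: 30.0
```

```bash
python3 t.py
```

```text
yaw 1.11 Tz -0.066 t 16.37 F [-2.1 -3.7  6.3] e6 0.526
```

Call:
arm_command(
  moves=[
    [0, 0, 0, 0, 0, -0.02],
  ],
)

```text
time: 16.45
position: [0.4788, 0.0174, 0.281]
tcp_rot: [0.812, 3.035, -0.001]
wrist_force: [-2.2, -4.5, 6.5]
width: 0.0128
grasp_force: 30.0
```

```bash
python3 t.py
```

```text
yaw 1.126 Tz -0.075 t 16.45 F [-1.8 -4.6  6.5] e6 0.521
```

Call:
arm_command(
  moves=[
    [0, 0, 0, 0, 0, -0.02],
  ],
)

```text
time: 16.53
position: [0.4788, 0.0174, 0.281]
tcp_rot: [0.788, 3.041, -0.001]
wrist_force: [-1.2, -3.1, 6.9]
width: 0.0127
grasp_force: 30.0
```

```bash
python3 t.py
```

```text
yaw 1.141 Tz -0.107 t 16.53 F [-0.9 -3.2  6.9] e6 0.518
```

Call:
arm_command(
  moves=[
    [0, 0, 0, 0, 0, -0.02],
  ],
)

```text
time: 16.62
position: [0.4788, 0.0174, 0.281]
tcp_rot: [0.764, 3.047, -0.0]
wrist_force: [-2.7, -3.3, 6.1]
width: 0.0131
grasp_force: 30.0
```

```bash
python3 t.py
```

```text
yaw 1.157 Tz -0.14 t 16.62 F [-2.4 -3.5  6.1] e6 0.515
```

Call:
arm_command(
  moves=[
    [0, 0, 0, 0, 0, -0.1],
    [0, 0, 0, 0, 0, -0.2],
    [0, 0, 0, 0, 0, -0.25],
    [0, 0, 0, 0, 0, -0.27],
  ],
)

```text
time: 16.95
position: [0.4789, 0.0175, 0.281]
tcp_rot: [0.435, 3.111, -0.0]
wrist_force: [-1.4, -0.9, 5.5]
width: 0.0127
grasp_force: 30.0
```

```bash
python3 t.py
```

```text
yaw 1.371 Tz -0.202 t 16.95 F [-1.3 -1.   5.5] e6 -0.705
```

Call:
arm_command(
  moves=[
    [0, 0, 0, 0, 0, -0.02],
  ],
)

```text
time: 17.03
position: [0.4789, 0.0175, 0.281]
tcp_rot: [0.413, 3.114, -0.0]
wrist_force: [-1.1, -0.4, 6.2]
width: 0.013
grasp_force: 30.0
```

```bash
python3 t.py
```

```text
yaw 1.385 Tz -0.146 t 17.03 F [-1.  -0.5  6.2] e6 0.233
```

Call:
arm_command(
  moves=[
    [0, 0, 0, 0, 0, -0.02],
  ],
)

```text
time: 17.12
position: [0.4789, 0.0175, 0.281]
tcp_rot: [0.389, 3.117, 0.0]
wrist_force: [-1.8, -0.8, 7.1]
width: 0.013
grasp_force: 30.0
```

```bash
python3 t.py
```

```text
yaw 1.4 Tz -0.136 t 17.12 F [-1.7 -0.9  7.1] e6 0.452
```

Call:
arm_command(
  moves=[
    [0, 0, 0, 0, 0, 0.08],
    [0, 0, 0, 0, 0, 0.16],
    [0, 0, 0, 0, 0, 0.24],
    [0, 0, 0, 0, 0, 0.32],
    [0, 0, 0, 0, 0, 0.4],
    [0, 0, 0, 0, 0, 0.44],
    [0, 0, 0, 0, 0, 0.48],
    [0, 0, 0, 0, 0, 0.5],
  ],
)

```text
time: 17.78
position: [0.4788, 0.0173, 0.281]
tcp_rot: [0.992, 2.98, -0.001]
wrist_force: [-2.2, -4.6, 6.4]
width: 0.0126
grasp_force: 30.0
```

```bash
python3 t.py
```

```text
yaw 1.006 Tz 0.254 t 17.78 F [-1.9 -4.7  6.4] e6 0.25
```

Call:
arm_command(
  moves=[
    [0, 0, 0, 0, 0, 0.02],
  ],
)

```text
time: 17.87
position: [0.4788, 0.0173, 0.281]
tcp_rot: [1.014, 2.973, -0.001]
wrist_force: [-1.9, -4.7, 6.5]
width: 0.013
grasp_force: 30.0
```

```bash
python3 t.py
```

```text
yaw 0.991 Tz 0.25 t 17.87 F [-1.5 -4.8  6.5] e6 -0.196
```

Call:
arm_command(
  moves=[
    [0, 0, 0, 0, 0, 0.02],
  ],
)

```text
time: 17.95
position: [0.4788, 0.0173, 0.281]
tcp_rot: [1.038, 2.965, -0.001]
wrist_force: [-2.1, -4.8, 6.7]
width: 0.0126
grasp_force: 30.0
```

```bash
python3 t.py
```

```text
yaw 0.975 Tz 0.291 t 17.95 F [-1.7 -4.9  6.7] e6 -0.321
```

Call:
arm_command(
  moves=[
    [0, 0, 0, 0, 0, 0.02],
  ],
)

```text
time: 18.03
position: [0.4788, 0.0173, 0.281]
tcp_rot: [1.061, 2.957, -0.001]
wrist_force: [-2.4, -5.8, 7.0]
width: 0.0131
grasp_force: 30.0
```

```bash
python3 t.py
```

```text
yaw 0.96 Tz 0.228 t 18.03 F [-2. -6.  7.] e6 -0.332
```

Call:
arm_command(
  moves=[
    [0, 0, 0, 0, 0, 0.02],
  ],
)

```text
time: 18.12
position: [0.4788, 0.0173, 0.281]
tcp_rot: [1.084, 2.948, -0.001]
wrist_force: [-2.6, -5.5, 6.6]
width: 0.0129
grasp_force: 30.0
```

```bash
python3 t.py
```

```text
yaw 0.944 Tz 0.274 t 18.12 F [-2.1 -5.7  6.6] e6 -0.331
```

Call:
arm_command(
  moves=[
    [0, 0, 0, 0, 0, 0.02],
  ],
)

```text
time: 18.2
position: [0.4788, 0.0173, 0.281]
tcp_rot: [1.107, 2.94, -0.001]
wrist_force: [-2.7, -5.8, 6.5]
width: 0.0128
grasp_force: 30.0
```

```bash
python3 t.py
```

```text
yaw 0.928 Tz 0.254 t 18.2 F [-2.3 -6.   6.5] e6 -0.329
```

Call:
arm_command(
  moves=[
    [0, 0, 0, 0, 0, -0.02],
    [0, 0, 0, 0, 0, -0.04],
    [0, 0, 0, 0, 0, -0.06],
  ],
)

```text
time: 18.45
position: [0.4788, 0.0173, 0.281]
tcp_rot: [1.036, 2.966, -0.001]
wrist_force: [-2.9, -5.6, 6.4]
width: 0.0126
grasp_force: 30.0
```

```bash
python3 t.py
```

```text
yaw 0.977 Tz -0.085 t 18.45 F [-2.5 -5.8  6.4] e6 0.573
```

Call:
arm_command(
  moves=[
    [0, 0, 0, 0, 0, -0.02],
  ],
)

```text
time: 18.53
position: [0.4788, 0.0173, 0.281]
tcp_rot: [1.013, 2.974, -0.001]
wrist_force: [-2.1, -5.4, 6.8]
width: 0.0131
grasp_force: 30.0
```

```bash
python3 t.py
```

```text
yaw 0.992 Tz -0.06 t 18.53 F [-1.7 -5.6  6.8] e6 0.544
```

Call:
arm_command(
  moves=[
    [0, 0, 0, 0, 0, -0.02],
  ],
)

```text
time: 18.62
position: [0.4788, 0.0173, 0.2811]
tcp_rot: [0.989, 2.982, -0.001]
wrist_force: [-1.9, -5.7, 6.7]
width: 0.013
grasp_force: 30.0
```

```bash
python3 t.py
```

```text
yaw 1.008 Tz -0.056 t 18.62 F [-1.5 -5.9  6.7] e6 0.539
```

Call:
arm_command(
  moves=[
    [0, 0, 0, 0, 0, -0.02],
  ],
)

```text
time: 18.7
position: [0.4788, 0.0173, 0.281]
tcp_rot: [0.966, 2.989, -0.001]
wrist_force: [-1.9, -4.7, 7.2]
width: 0.0126
grasp_force: 30.0
```

```bash
python3 t.py
```

```text
yaw 1.024 Tz -0.11 t 18.7 F [-1.6 -4.8  7.2] e6 0.536
```

Call:
arm_command(
  moves=[
    [0, 0, 0, 0, 0, -0.02],
  ],
)

```text
time: 18.78
position: [0.4788, 0.0173, 0.281]
tcp_rot: [0.942, 2.997, -0.001]
wrist_force: [-3.1, -4.9, 6.8]
width: 0.0132
grasp_force: 30.0
```

```bash
python3 t.py
```

```text
yaw 1.039 Tz -0.076 t 18.78 F [-2.8 -5.1  6.8] e6 0.534
```

Call:
arm_command(
  moves=[
    [0, 0, 0, 0, 0, -0.02],
  ],
)

```text
time: 18.87
position: [0.4788, 0.0173, 0.281]
tcp_rot: [0.919, 3.004, -0.001]
wrist_force: [-2.2, -4.6, 7.0]
width: 0.013
grasp_force: 30.0
```

```bash
python3 t.py
```

```text
yaw 1.055 Tz -0.083 t 18.87 F [-1.9 -4.8  7. ] e6 0.531
```

Call:
arm_command(
  moves=[
    [0, 0, 0, 0, 0, -0.02],
  ],
)

```text
time: 18.95
position: [0.4788, 0.0173, 0.281]
tcp_rot: [0.895, 3.011, -0.001]
wrist_force: [-2.8, -4.0, 6.0]
width: 0.0131
grasp_force: 30.0
```

```bash
python3 t.py
```

```text
yaw 1.071 Tz -0.124 t 18.95 F [-2.5 -4.2  6. ] e6 0.529
```

Call:
arm_command(
  moves=[
    [0, 0, 0, 0, 0, 0.02],
    [0, 0, 0, 0, 0, 0.04],
    [0, 0, 0, 0, 0, 0.06],
  ],
)

```text
time: 19.2
position: [0.4788, 0.0173, 0.281]
tcp_rot: [0.967, 2.989, -0.001]
wrist_force: [-2.8, -5.2, 7.4]
width: 0.0128
grasp_force: 30.0
```

```bash
python3 t.py
```

```text
yaw 1.023 Tz 0.265 t 19.2 F [-2.4 -5.4  7.4] e6 -0.373
```

Call:
arm_command(
  moves=[
    [0, 0, 0, 0, 0, 0.02],
  ],
)

```text
time: 19.28
position: [0.4788, 0.0173, 0.281]
tcp_rot: [0.991, 2.981, -0.001]
wrist_force: [-2.1, -4.9, 6.3]
width: 0.0129
grasp_force: 30.0
```

```bash
python3 t.py
```

```text
yaw 1.007 Tz 0.278 t 19.28 F [-1.7 -5.   6.3] e6 -0.345
```

Call:
arm_command(
  moves=[
    [0, 0, 0, 0, 0, 0.02],
  ],
)

```text
time: 19.37
position: [0.4788, 0.0173, 0.281]
tcp_rot: [1.014, 2.973, -0.001]
wrist_force: [-3.0, -4.5, 7.2]
width: 0.0128
grasp_force: 30.0
```

```bash
python3 t.py
```

```text
yaw 0.991 Tz 0.271 t 19.37 F [-2.7 -4.7  7.2] e6 -0.339
```

Call:
arm_command(
  moves=[
    [0, 0, 0, 0, 0, 0.02],
  ],
)

```text
time: 19.45
position: [0.4788, 0.0173, 0.281]
tcp_rot: [1.038, 2.965, -0.001]
wrist_force: [-2.3, -5.5, 6.5]
width: 0.0131
grasp_force: 30.0
```

```bash
python3 t.py
```

```text
yaw 0.975 Tz 0.327 t 19.45 F [-1.8 -5.7  6.5] e6 -0.337
```

Call:
arm_command(
  moves=[
    [0, 0, 0, 0, 0, 0.02],
  ],
)

```text
time: 19.53
position: [0.4788, 0.0173, 0.281]
tcp_rot: [1.061, 2.957, -0.001]
wrist_force: [-2.6, -4.3, 7.4]
width: 0.0129
grasp_force: 30.0
```

```bash
python3 t.py
```

```text
yaw 0.96 Tz 0.3 t 19.53 F [-2.3 -4.5  7.4] e6 -0.334
```

Call:
arm_command(
  moves=[
    [0, 0, 0, 0, 0, 0.02],
  ],
)

```text
time: 19.62
position: [0.4788, 0.0173, 0.281]
tcp_rot: [1.084, 2.948, -0.001]
wrist_force: [-3.4, -5.0, 6.0]
width: 0.0127
grasp_force: 30.0
```

```bash
python3 t.py
```

```text
yaw 0.944 Tz 0.342 t 19.62 F [-3.  -5.3  6. ] e6 -0.331
```

Call:
arm_command(
  moves=[
    [0, 0, 0, 0, 0, 0.02],
  ],
)

```text
time: 19.7
position: [0.4788, 0.0173, 0.281]
tcp_rot: [1.107, 2.94, -0.001]
wrist_force: [-2.7, -5.6, 6.9]
width: 0.0128
grasp_force: 30.0
```

```bash
python3 t.py
```

```text
yaw 0.928 Tz 0.294 t 19.7 F [-2.3 -5.8  6.9] e6 -0.329
```

Call:
arm_command(
  moves=[
    [0, 0, 0, 0, 0, 0.03],
    [0, 0, 0, 0, 0, 0.06],
    [0, 0, 0, 0, 0, 0.09],
    [0, 0, 0, 0, 0, 0.09],
  ],
)

```text
time: 20.03
position: [0.4788, 0.0172, 0.281]
tcp_rot: [1.212, 2.898, -0.001]
wrist_force: [-2.9, -7.4, 7.1]
width: 0.0132
grasp_force: 30.0
```

Call:
arm_command(
  moves=[
    [0, 0, 0, 0, 0, 0],
    [0, 0, 0, 0, 0, 0],
    [0, 0, 0, 0, 0, 0],
    [0, 0, 0, 0, 0, 0],
    [0, 0, -0.2, 0, 0, 0],
    [0, 0, -0.4, 0, 0, 0],
    [0, 0, -0.6, 0, 0, 0],
    [0, 0, -0.8, 0, 0, 0],
    [0, 0, -0.8, 0, 0, 0],
    [0, 0, -0.8, 0, 0, 0],
  ],
  hand=-0.1,
)

```text
time: 20.87
position: [0.4791, 0.0176, 0.4428]
tcp_rot: [1.208, 2.895, 0.002]
wrist_force: [-0.0, -0.3, -1.5]
width: 0.0501
grasp_force: 0.0
```

```bash
python3 mt.py
python3 - <<'E'
from h import *
c=cap("side"); im=c["pixels"][180:400,200:420,::-1]; cv2.imwrite("pics/a4.png",cv2.resize(im,None,fx=2.7,fy=2.7))
w=cloud(c).reshape(-1,3); ok=np.isfinite(w).all(1); q=Rv.inv().apply(w[ok]-O)
s=q[(q[:,2]>.085)&(q[:,2]<.135)&(abs(q[:,0])<.04)&(q[:,1]<-.068)&(q[:,1]>-.118)]
print(s[:,:2].min(0),s[:,:2].max(0))
E
```

```text
grasp vise [ 0.0004 -0.0069  0.2708] yaw_y 0.858 t 20.87 w 0.0501 F [-0.02 -0.3  -1.52] T [-0.032 -0.006  0.034] gf 0.0 q [-0.09  0.25  1.64  0.    1.25 -0.87]
lid 925 [-0.0309  0.0643  0.1245] [0.0248 0.1203 0.1308]
jaw 228 [-0.0331  0.0495  0.0779] [0.0319 0.0619 0.0872]
[-0.02123042 -0.10762597] [ 0.02154022 -0.07775009]
```

View pics/a4.png

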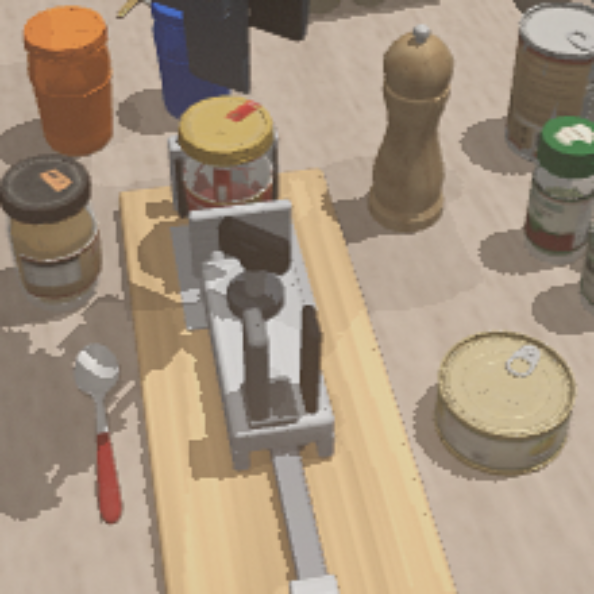

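The jar is upright against the fixed jaw (228,150), the knob has been turned (253,243) and the lever is home (310,360). The gripper is clear and nothing else has moved, so I'm handing in.

```bash
python3 -c "from h import *;print(r.finish_job())"
```

```text
the job is handed in; nothing more can be done
None
```

I clamped the jar upright between both jaws and handed the job in with the lever locked, the gripper clear and the bystanders untouched; I estimate the hold at about 30 N from noisy wrist-torque readings, and no verdict was returned.

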